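# Take the roasting paddle out of the rekebot box and hold it ready

## Robot

A 6-joint arm with a two-finger parallel gripper is mounted at the origin on the work surface. World frame = base frame: x ahead of the robot, y to its left, z up, the work surface at z = 0. Lengths are in mm, angles in rad, forces in N, time in s.
With the tool pointing down it reaches from about 300 to 875 mm from the base axis. Payload 4.2 kg.
Tool frame: the origin (TCP) lies midway between the tips of the shut fingers; the grasp point (between the pads) lies 19 mm behind it (tcp_to_grasp is the distance from the TCP to the grasp point, in mm); y points along the fingers, z is the direction in which the jaws open and shut, and the axes are right-handed (so a half turn about y gives the same grasp; the last joint's range is limited). The gripper opens to 85 mm and grips with 20 to 120 N. Pads are 22 mm wide; open, the fingers measure 114 mm over their backs; the gripper's body (76 mm by 85 mm) begins 54 mm behind the grasp point. The pads swing forward as they close: fully open they stand 13 mm farther back than shut.
Start: joints at [-1.337, 0.32, 1.565, -0, 1.257, -0.02], TCP at [144.375, -556.594, 231.338] pointing down, gripper open.
Joint ranges: [-3.11, 3.11], [-0.84, 2.01], [0.21, 2.61], [-1.34, 4.49], [0.05, 2.63], [-2.56, 2.56]. Speed limits (rad/s): [2.57, 2.57, 3.14, 3.14, 3.14, 3.14].

## Interface

Orientations are given as a 3x3 rotation matrix whose columns are the frame's x, y, z axes.
In Python, from station import * gives the robot as it stands. The module is installed in compiled form; this text tells all that it offers. Calls block until the motion is done:
- move_to(position, orientation): joint-space move of the TCP to a pose.
- move_l(position, ori=None, feed=150, guard=None): straight line of the TCP; ori=None keeps the orientation; feed is the mean speed in mm/s. With guard (N) it stops when the force on the tool has changed by that much, and returns True; else False.
- movej(angles): joint-space move.
- grip(opening, grip_force=None): finger opening in mm; grip_force is the grip in N (None keeps the last); returns when the fingers have stopped.
- hold(seconds).
- inverse_kinematics(position, orientation): joint angles nearest the present ones, or None.
- get_state(): the state.
- capture(name): name is "side" or "top"; returns a dict with "frame" (480x640x3 uint8, red, green, blue), "depth" (480x640 float32, mm along the optical axis (not along the pixel's ray), 0 where there is no reading), "intrinsics" (3x3 intrinsics, pixels), "R" (3x3) and "t" (3): a world point X has camera coordinates R X + t. Camera axes: x right, y down, z forward; pixel columns grow to the right and rows downward; lengths in mm; the calibration is good to about 2 mm. A picture is of the moment at which its call begins.
A pose or a line that the arm cannot do raises MotionError and nothing moves.
- hand_in(): hands the job in, once; it reports no verdict.
The state is a dict: "time": time; "joint_pos": joint angles; "joint_velocities": joint speeds; "joint_torque": joint torques, N m; "position": TCP position; "tcp_rot": TCP orientation; "force": force on the tool from outside, world axes, zero at the start; "torque": the same for the moment, N m; "finger_gap": finger opening in mm.
Only numpy, scipy, OpenCV 4.12 (cv2) and the standard library are available. Lean on these libraries where they do the work, as an engineer would, in place of code of your own. Each camera call takes 0.05 s, during which the arm holds its last target.

## Task

Slide the wooden shutter of the rekebot box fully open to its end stop. Then take the coffee-roasting paddle that lies inside, tilt it so that it comes out through the mouth (it is longer than the mouth), and finish while still holding it in the gripper in the air over the box, the whole paddle at least 5 cm above the box top and touching nothing else. Leave the shutter open, and do not push the cups, jebena and sugar bowl from their places.

Things in the scene. Friction and masses are not known exactly. Their poses are not given: they have to be found in the camera images.
- rekebot: Fixed low wooden box, 152 mm (x) by 311 mm (y), flat top 64 mm above the table. Origin: on the table under the centre of its mouth; z up, y along the box, which reaches from y = -143 to +168 mm. Two strips along y, at x = 64 to 70 mm either side, stand 5 mm up from the top and guide the shutter; a like strip across the +y end is only an edge.
- mouth (a point): Centre of the box's mouth, level with the top; axes as the box. The mouth is a rectangular opening in the top, 116 mm (x) by 150 mm (y), so y from -75 to +75 mm. Beyond it the top is a roof 6 mm thick, its underside 58 mm above the table.
- hollow (a point): Inner floor below the mouth's centre, 8 mm above the table; axes as the box. The hollow is 50 mm from floor to roof, x -68 to +68 mm, y -135 to +160 mm: it runs on under the roof, 60 mm past the mouth at -y and 85 mm at +y. Two cross strips along x, 16 mm high and 10 mm wide, lie on the floor at y = -50 and +50 mm.
- shutter (a joint): Metres slid: 0 shut, 0.078 fully open at the end stop; starts 0 to 0.03. The shutter is a wooden plate, 124 (x) by 80 (y) mm, 5 mm thick, on the box top; at 0 it covers the mouth's +y half (y 0 to 80 mm). It slides to the box's +y with about 2.5 N of friction and stays where left.
- shutter_knob (a point): Middle (half-way up) of the upright round wooden knob on the shutter, by which it is slid: 24 mm across, 36 mm high, from 69 to 105 mm above the table. With the shutter at 0 it is at x = 0, y = +55 mm of the box.
- paddle_center (a point): Middle of the loose rigid wooden roasting paddle, 190 mm along its own y, 50 to 100 g; half-way up its handle. It lies flat on the cross strips (underside 24 mm above the table), about along the box's y, both ends under the roof. Handle 18 mm wide, 14 mm high, from y = -37 mm to the +y end; blade 40 wide, 60 long, 8 mm thick, at the -y end.
- paddle_blade_end (a point): Tip of the blade, 95 mm along the paddle's -y from its middle.
- paddle_handle_end (a point): End of the handle, 95 mm along the paddle's +y from its middle.
- paddle: The same paddle; origin under its middle, 7 mm below paddle_center.
- sini1: White ceramic sini cup without handle, 64 mm across the rim, 48 mm high, standing beside the box; origin under its centre. Not to be moved.
- sini2: Another such cup.
- sini3: Another such cup.
- jebena: Black clay coffee pot, 230 mm tall, 148 mm across the belly, with a handle and spout; origin under its centre. Not to be moved.
- sugar_bowl: Steel bowl, 100 mm across, 55 mm high; origin under its centre. Not to be moved.
Mind the look-alikes: they are no part of the job. Of the things like the paddle, leave any that is blue; of the rest the larger one is meant.

How it is judged (in metres and radians):
On the way, in this order (a step that is already met when the one before it is completed fails the run):
1. the shutter is slid fully open to its end stop (value of joint shutter above 0.073 m), for 0.2 s.
2. the paddle, held by the fingers, is wholly out of the mouth (height (world z) of each of paddle_blade_end, paddle_handle_end above 0.075 m and contact force between paddle and the fingers above 1 N), for 0.2 s.
At the end, for the whole second after the job is handed in: The fingers hold the paddle (over 1 N) at rest (under 5 cm/s) in the air: both its ends more than 105 mm above the table (41 mm above the box top), its middle within 170 mm (horizontally) of the mouth's centre, not touching the box or shutter, and the shutter still open (over 70 mm of 78) (height (world z) of each of paddle_blade_end, paddle_handle_end above 0.105 m and horizontal distance between paddle_center and mouth below 0.17 m and contact force between paddle and the fingers above 1 N and contact force between paddle and rekebot below 0.05 N and linear speed of paddle below 0.05 m/s and value of joint shutter above 0.07 m); the arm keeps its last pose, push and grip.
It fails at once if a cup, the jebena or the sugar bowl is moved more than 30 mm (distance of any of sini1, sini2, sini3, jebena, sugar_bowl from where it was at the start of the episode above 0.03 m).
It also fails if it takes over 51 s, if anything falls off the work surface, if the arm or the gripper's body presses on something with over 40 N, if the wrist force passes 120 N, or if a joint passes its speed limit or range.

## Working session

There is one attempt and no reset: what is moved stays moved. The work goes in short steps, each a Python script; the robot and the scene stay as the last script left them, time stands still between calls to the robot, and variables do not carry over. Pictures are saved under pics/ and viewed, and the job is handed in when it is done.

```bash
mkdir -p pics; cat > h.py <<'E'
from station import *
import numpy as np, cv2
def snap(n,out):
    c=capture(n); cv2.imwrite(f'pics/{out}.png',c['frame'][:,:,::-1]); np.savez(f'pics/{out}.npz',**c); return c
def load(out): return dict(np.load(f'pics/{out}.npz'))
def px(c,u,v,z=None):
    K,R,t=c['intrinsics'],c['R'],c['t']
    ray=np.linalg.inv(K)@np.array([u,v,1.])
    if z is None:
        p=R.T@(ray*c['depth'][int(round(v)),int(round(u))]-t)
    else:
        o=-R.T@t; d=R.T@ray; p=o+d*(z-o[2])/d[2]
    return p
E
python3 - <<'E'
from h import *
for n in('top','side'):
    c=snap(n,n+'0'); print(n,c['intrinsics'][0,0],(-c['R'].T@c['t']).round(),c['R'].round(2).tolist())
s=get_state(); print(s['time'],s['position'],np.round(s['tcp_rot'],3))
E
```

```text
top 572.9433285225399 [ 381.  -40. 1327.] [[0.01, -1.0, 0.01], [-0.99, -0.01, -0.17], [0.17, -0.01, -0.99]]
side 545.454955487789 [ 475. 1128.  742.] [[-0.99, -0.11, -0.02], [-0.03, 0.49, -0.87], [0.1, -0.87, -0.49]]
0.1 [ 144.24896203 -556.15566313  230.56015569] [[-0.968 -0.     0.251]
 [-0.251  0.002 -0.968]
 [-0.    -1.    -0.002]]
```

```bash
ls .
```

```text
h.py
pics
```

View pics/top0.png

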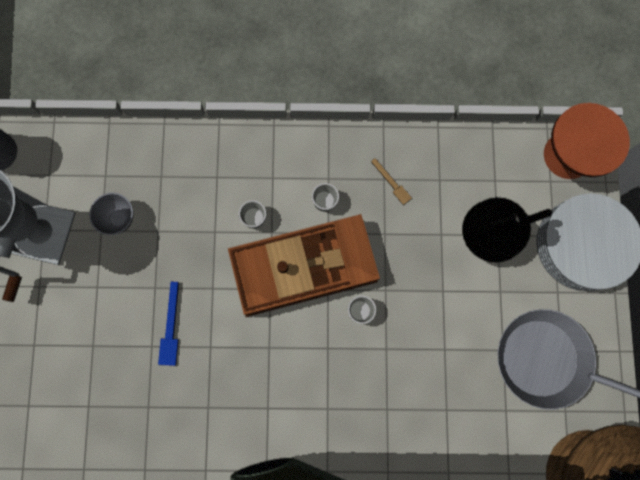

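View pics/side0.png

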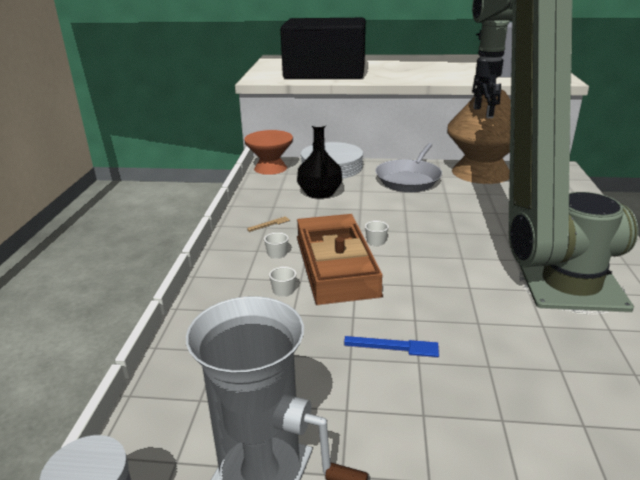

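Top view: the box is around (305,265), with the knob at (287,267), and the shutter opens towards the left. There are three paddle-like things: wooden in the box at about (328,258), blue at (170,322), small wooden at (390,182). The one in the box fits, as it is not blue and is the larger of the rest. I'll enlarge it to confirm.

```bash
python3 - <<'E'
from h import *
c=load('top0'); f=c['frame'][200:330,215:395,::-1]
cv2.imwrite('pics/crop0.png',cv2.resize(f,None,fx=4.4,fy=4.4,interpolation=cv2.INTER_CUBIC))
E
```

```text
(no output)
```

View pics/crop0.png

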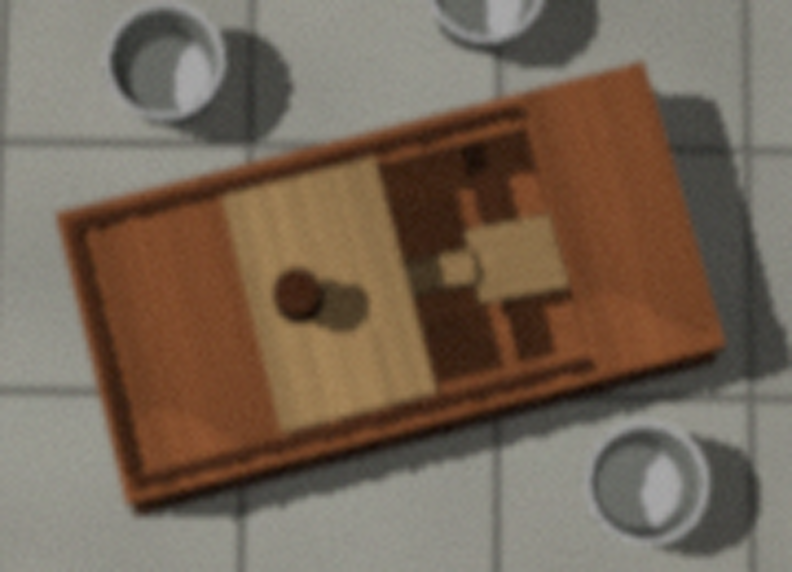

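The crop confirms it: the paddle's blade is at about crop (520,258) and its handle stub goes under the shutter at (455,268). Next I fit the box pose from depth and read off the knob and paddle.

```bash
python3 - <<'E'
from h import *
c=load('top0')
P=lambda u,v,z:px(c,215+(u+.5)/4.4-.5,200+(v+.5)/4.4-.5,z)
for n,u,v,z in [('A',58,213,64),('B',645,65,64),('C',722,346,64),('D',135,503,64),('knobtop',298,296,105),('shLeftTop',222,200,69),('shRightTop',380,160,69),('shRB',436,392,69),('mouthTR',528,160,64),('bladeL',(468),226,32),('bladeLB',482,303,32),('handle',455,268,38)]:
    print(n,P(u,v,z).round(1))
v,u=np.mgrid[200:330,215:395]
K=c['intrinsics'];d=c['depth'][200:330,215:395]
r=np.stack([(u-K[0,2])/K[0,0]*d,(v-K[1,2])/K[1,1]*d,d],-1)
W=(r-c['t'])@c['R']
m=(W[...,2]>56)&(W[...,2]<74)
# exclude cups: largest component
n,l,st,_=cv2.connectedComponentsWithStats(m.astype(np.uint8)); k=1+st[1:,4].argmax()
p=W[l==k][:,:2].astype(np.float32); rect=cv2.minAreaRect(p); print(rect, np.round(cv2.boxPoints(rect),1).tolist())
k=(W[...,2]>95)&(W[...,2]<112); print('knob',W[k].mean(0),k.sum())
np.set_printoptions(linewidth=200)
print(np.median(W[l==0.0][...,2]), np.median(W[l==k if False else m][...,2]))
m=(W[...,2]>20)&(W[...,2]<50)
# cups
g=c
for n,u,v in [('s1',253,214),('s2',326,197),('s3',363,311),('jeb',497,228)]: print(n,px(c,u,v,48).round())
E
```

```text
A [591.2 127.6  64. ]
B [ 671.7 -171.1   64. ]
C [ 527. -209.   64.]
D [445.3  84.5  64. ]
knobtop [544.6   3.7 105. ]
shLeftTop [598.   44.2  69. ]
shRightTop [619.5 -35.5  69. ]
shRB [501.8 -64.9  69. ]
mouthTR [ 621.3 -111.    64. ]
bladeL [592.1 -81.6  32. ]
bladeLB [551.7 -89.1  32. ]
handle [569.  -74.8  38. ]
((558.4984130859375, -41.06086730957031), (153.3983154296875, 311.4896545410156), 15.341289520263672) [[443.29998779296875, 88.80000305175781], [525.7000122070312, -211.5], [673.7000122070312, -171.0], [591.2999877929688, 129.39999389648438]]
knob [545.06399493   4.07491554 103.55486635] 97
0.8049275740537329 65.19199931595321
s1 [673.  75.  48.]
s2 [715. -92.  48.]
s3 [ 455. -175.   48.]
jeb [ 647. -483.   48.]
```

```bash
cat >> h.py <<'E'
bx=np.array([0.9643,0.2646,0]);by=np.array([-0.2646,0.9643,0]);bz=np.array([0,0,1.])
O=np.array([561.8,-53.1,0])
def B(x,y,z): return O+bx*x+by*y+bz*z
def toB(p): q=np.asarray(p)-O; return np.array([q@bx,q@by,q[2]])
def ori(z,y=(0,0,-1.)):
    y=np.array(y,float);z=np.array(z,float);return np.column_stack([np.cross(y,z),y,z])
E
python3 - <<'E'
from h import *
c=load('top0'); print('knob box',toB([545.1,4.1,104]).round(1))
kp=np.array([545.1,4.1,0])
best=None
for s in(1,-1):
    q=inverse_kinematics(kp+[0,0,180],ori(s*by)); print(s,q)
    if q is not None and (best is None or abs(q[5])<abs(best[1])): best=(s,q[5])
R=ori(best[0]*by)
grip(60,30)
move_to(kp+[0,0,180],R); move_l(kp+[0,0,76],feed=120,guard=8)
s=get_state(); print(s['time'],s['position'],s['force'])
grip(10,30); s=get_state(); print('gap',s['finger_gap'],s['force'],s['time'])
r=move_l(s['position']+by*85,feed=60,guard=25)
s=get_state(); print(r,s['time'],toB(s['position']).round(1),s['force'],s['finger_gap'])
snap('side','side1')
E
```

```text
knob box [ -1.   59.6 104. ]
1 [-1.35766010e-02  3.11186338e-01  1.71319233e+00 -4.44089210e-16
  1.11721399e+00 -1.85217746e+00]
-1 [-1.35766010e-02  3.11186338e-01  1.71319233e+00 -4.44089210e-16
  1.11721399e+00  1.28941520e+00]
3.9417 [545.70606966   4.03178763  76.65606144] [-0.46874872  0.01617177 -0.01420074]
gap 23.240908710289126 [-0.11541898 -0.25492513  4.34172637] 4.3583
True 5.525 [ -0.8 133.1  76.7] [ 0.26783406 -3.15619328  2.04383211] 23.249005866269698
```

View pics/side1.png

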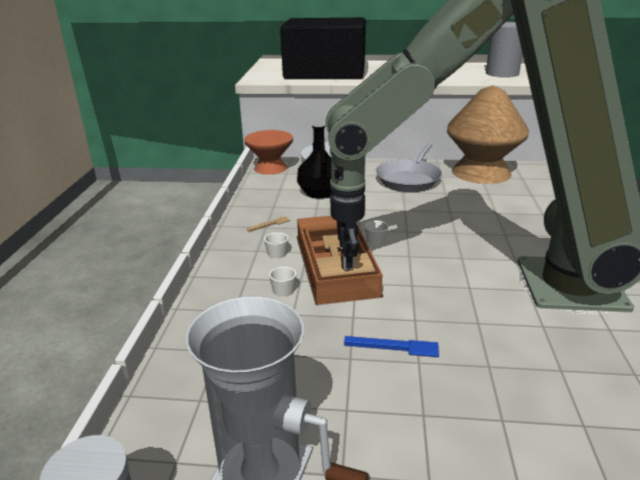

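The side view shows the gripper on the knob near (348,250) with the shutter at the box's near end. The guard tripped at box y = 133 mm, which is where the end stop should be. I'll press once more, release, clear the view and look.

```bash
python3 - <<'E'
from h import *
s=get_state(); r=move_l(s['position']+by*6,feed=20,guard=20); hold(0.3)
s=get_state(); print(r,toB(s['position']).round(1),s['force'],s['finger_gap'])
grip(60); s=get_state(); move_l(s['position']+[0,0,110],feed=200)
movej([-0.75, 0.2, 1.565, 0, 1.257, -0.3])
c=snap('top','top2'); snap('side','side2'); print(get_state()['time'])
f=c['frame'][200:330,215:395,::-1]
cv2.imwrite('pics/crop2.png',cv2.resize(f,None,fx=4.4,fy=4.4,interpolation=cv2.INTER_CUBIC))
E
```

```text
True [ -0.9 133.   76.6] [ 0.75738623 -0.17823281  2.54563568] 23.048394313568664
9.125
```

View pics/crop2.png

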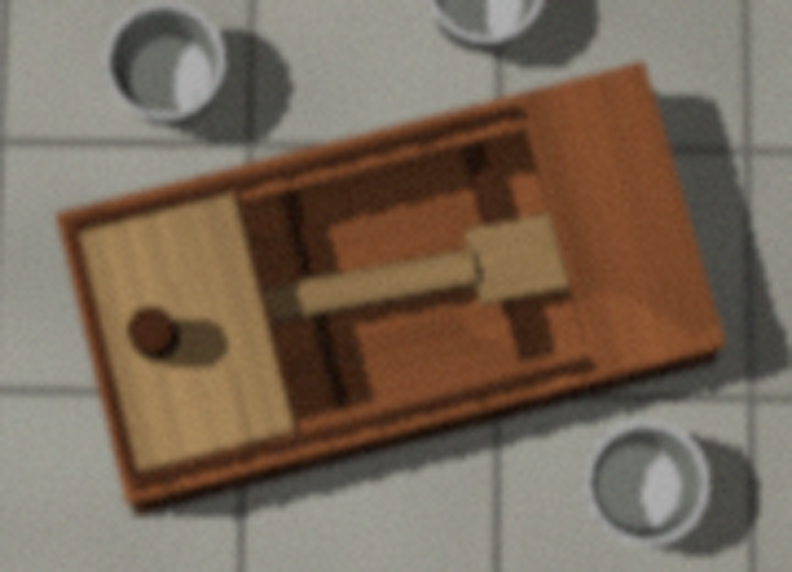

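The shutter is at its stop. The handle runs from crop (301,300) to (473,269), and its junction with the blade is at x≈475. Now I compute its pose.

```bash
python3 - <<'E'
from h import *
c=load('top2')
P=lambda u,v,z:px(c,215+(u+.5)/4.4-.5,200+(v+.5)/4.4-.5,z)
a=P(301,299.5,38);b=P(472,268.5,38)
j=(P(468,228,32)+P(482,303,32))/2
print('a',toB(a).round(1),'b',toB(b).round(1),'junction',toB(j).round(1))
d=toB(a)-toB(b);print('angle deg (x per y)',np.degrees(np.arctan2(d[0],d[1])))
k=P(153,333,105);print('knob',toB(k).round(1))
# depth check
v,u=np.mgrid[200:330,215:395];K=c['intrinsics'];dd=c['depth'][200:330,215:395]
W=(np.stack([(u-K[0,2])/K[0,0]*dd,(v-K[1,2])/K[1,1]*dd,dd],-1)-c['t'])@c['R']
Q=np.stack([(W-O)@bx,(W-O)@by,W[...,2]],-1)
m=(abs(Q[...,0])<50)&(Q[...,1]>-30)&(Q[...,1]<65)&(Q[...,2]>31)&(Q[...,2]<50)
q=Q[m];print(len(q),q.mean(0).round(1),np.polyfit(q[:,1],q[:,0],1))
m=(abs(Q[...,0])<50)&(Q[...,1]>-70)&(Q[...,1]<-45)&(Q[...,2]>26)&(Q[...,2]<45)
print(Q[m].mean(0), np.median(Q[m],0))
E
```

```text
a [ 5.5 58.2 38. ] b [ -1.3 -31.3  38. ] junction [  0.7 -33.6  32. ]
angle deg (x per y) 4.354173153999728
knob [ -1.2 132.1 105. ]
337 [ 2.3 17.7 37.4] [0.06602896 1.08963812]
[ -2.51722107 -56.74485105  31.15060893] [ -2.74354477 -56.26842455  31.06630397]
```

```bash
cat >> h.py <<'E'
def pose(yg,zg,th=0,x=0,k=0,s=1):
    """grip centreline at box (x,yg,zg), pitch th deg (blade up), yaw slope k; TCP 17 mm ahead"""
    t=np.radians(th); px_=bx-k*by; px_/=np.linalg.norm(px_); py_=np.cross(bz,px_)
    ty=-(np.sin(t)*py_+np.cos(t)*bz)
    return B(x,yg,zg)+17*ty, ori(s*px_,ty)
tilt=[]
for th in (0,5,10,15,20):
    y=24-th/2; tilt.append((y,max(39,41+(65-y)*np.tan(np.radians(th))) if th else 39,th))
E
python3 - <<'E'
from h import *
for s in(1,-1):
    for a in [(-11,150,0,.4,.068),(-11,31,0,.4,.068)]+tilt+[(-52,83.5,20),(-40,220,20),(0,220,0)]:
        q=inverse_kinematics(*pose(*a,s=s)); print(s,np.round(a,1),None if q is None else np.round(q,2))
E
```

```text
1 [-1.1e+01  1.5e+02  0.0e+00  4.0e-01  1.0e-01] [-0.13  0.39  1.72 -0.    1.03 -0.33]
1 [-11.   31.    0.    0.4   0.1] [-0.13  0.53  1.85 -0.    0.76 -0.33]
1 [24. 39.  0.] [-0.07  0.5   1.87 -0.    0.76 -0.34]
1 [21.5 44.8  5. ] [-0.03  0.49  1.89 -0.12  0.74 -0.21]
1 [19.  49.1 10. ] [ 0.01  0.48  1.9  -0.25  0.73 -0.07]
1 [16.5 54.  15. ] [ 0.05  0.48  1.91 -0.39  0.73  0.07]
1 [14.  59.6 20. ] [ 0.09  0.47  1.92 -0.52  0.75  0.21]
1 [-52.   83.5  20. ] [-0.03  0.46  1.87 -0.49  0.77  0.05]
1 [-40 220  20] [-0.01  0.31  1.71 -0.39  1.06 -0.1 ]
1 [  0 220   0] [-0.11  0.32  1.63 -0.    1.18 -0.38]
-1 [-1.1e+01  1.5e+02  0.0e+00  4.0e-01  1.0e-01] None
-1 [-11.   31.    0.    0.4   0.1] None
-1 [24. 39.  0.] None
-1 [21.5 44.8  5. ] None
-1 [19.  49.1 10. ] None
-1 [16.5 54.  15. ] None
-1 [14.  59.6 20. ] None
-1 [-52.   83.5  20. ] None
-1 [-40 220  20] None
-1 [  0 220   0] None
```

```bash
python3 - <<'E'
from h import *
def rep(n): 
    s=get_state(); print(n,round(s['time'],2),toB(s['position']).round(1),np.round(s['force'],1),round(s['finger_gap'],1))
grip(45,60)
move_to(*pose(-11,150,0,.4,.068)); rep('above')
p,R=pose(-11,31,0,.4,.068)
r=move_l(p,R,feed=80,guard=8); rep(('down',r))
if not r:
    grip(5,60); rep('gripped')
    s=get_state(); move_l(s['position']+[0,0,8],feed=30,guard=20); rep('lifted')
snap('side','side3');c=snap('top','top3')
f=np.vstack([load('side3')['frame'][190:320,270:420],c['frame'][200:330,235:385]])[:,:,::-1]
cv2.imwrite('pics/crop3.png',cv2.resize(f,None,fx=2.3,fy=2.3,interpolation=cv2.INTER_CUBIC))
E
```

```text
above 10.84 [  0.4 -12.  133.7] [0.5 0.6 0.7] 44.8
('down', False) 12.48 [  0.8 -11.1  14.5] [0.3 0.8 0.3] 44.9
gripped 12.84 [  0.8 -11.1  14.5] [ 0.2 -0.1  3.9] 16.6
lifted 13.28 [  0.8 -11.2  22.6] [-0.  -0.4 -0.9] 17.1
```

View pics/crop3.png

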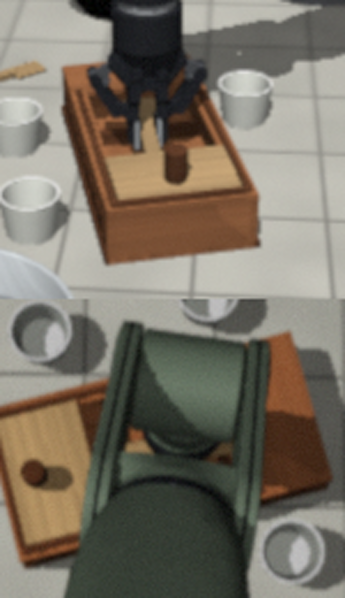

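The side crop (upper half) shows the fingers around the handle at (150,130), clear of the box walls. A gap of 17 mm and a force change of about -1 N say the handle is held. Next: shift, tilt and draw it out, with guards.

```bash
python3 - <<'E'
from h import *
def rep(n): 
    s=get_state(); print(n,round(s['time'],2),toB(s['position']).round(1),np.round(s['force'],1),np.round(s['torque'],2),round(s['finger_gap'],1))
for i,a in enumerate(tilt):
    p,R=pose(*a); r=move_l(p,R,feed=40 if i==0 else 20,guard=8); rep((np.round(a,1),r))
    if r: break
snap('side','side4'); c=load('side4')['frame'][150:320,240:450,::-1]
cv2.imwrite('pics/crop4.png',cv2.resize(c,None,fx=3.4,fy=3.4,interpolation=cv2.INTER_CUBIC))
E
```

```text
(array([24., 39.,  0.]), False) 14.4 [ 0.1 23.8 22.1] [-0.2 -0.7 -1. ] [-0.02 -0.01  0.04] 16.6
(array([21.5, 44.8,  5. ]), False) 14.91 [ 0.1 20.  27.9] [-0.2  0.2 -0.7] [-0.01  0.02 -0.05] 16.9
(array([19. , 49.1, 10. ]), False) 15.36 [ 0.  16.1 32.3] [ 0.4  0.4 -1.2] [ 0.08 -0.04 -0.02] 17.2
(array([16.5, 54. , 15. ]), False) 15.83 [ 0.  12.  37.5] [-0.1  0.2 -0.5] [0.14 0.04 0.01] 16.6
(array([14. , 59.6, 20. ]), False) 16.34 [ 0.1  8.1 43.5] [ 0.   0.2 -1.4] [ 0.22  0.04 -0.01] 17.2
```

View pics/crop4.png

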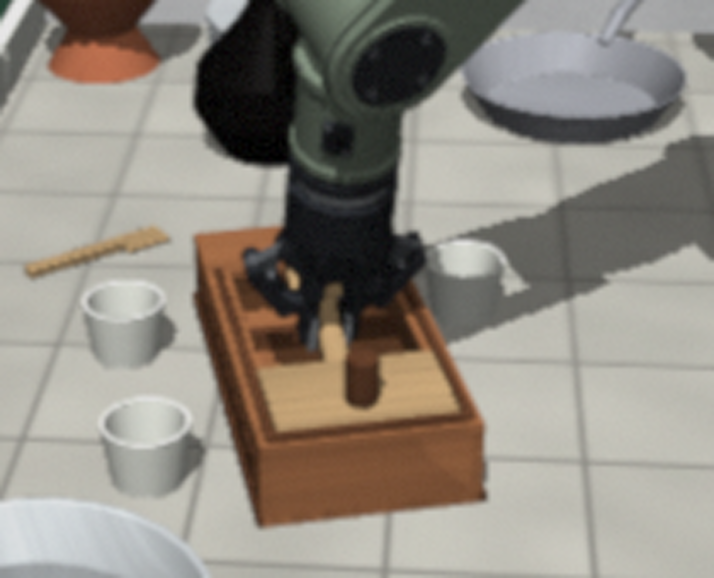

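In the picture the fingers sit at (330,320) with the handle running down under the shutter side at (335,345). The forces stay near the paddle's weight, so nothing is jammed. Pulling along the paddle's axis, then up.

```bash
python3 - <<'E'
from h import *
def rep(n): 
    s=get_state(); print(n,round(s['time'],2),toB(s['position']).round(1),np.round(s['force'],1),np.round(s['torque'],2),round(s['finger_gap'],1))
for a,f in [((-52,83.5,20),60),((-52,200,20),100),((-5,215,0),80)]:
    p,R=pose(*a); r=move_l(p,R,feed=f,guard=8); rep((a,r))
    if r: break
hold(0.5)
c=snap('side','side5')['frame'][150:320,240:450,::-1]; snap('top','top5')
cv2.imwrite('pics/crop5.png',cv2.resize(c,None,fx=3.4,fy=3.4,interpolation=cv2.INTER_CUBIC))
E
```

```text
((-52, 83.5, 20), False) 17.71 [ -0.1 -57.5  67.3] [-0.6  0.5 -1.2] [ 0.25 -0.    0.01] 16.5
((-52, 200, 20), False) 19.02 [ -0.4 -57.7 183.2] [-0.   0.  -0.3] [ 0.19  0.02 -0.02] 17.0
((-5, 215, 0), False) 19.86 [ -0.3  -5.  197.5] [-0.3 -0.1 -1.3] [0.03 0.02 0.04] 16.8
```

View pics/crop5.png

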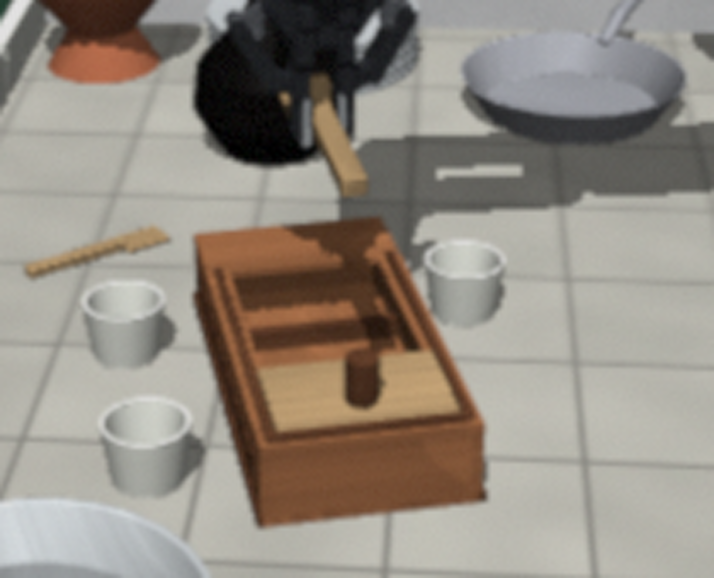

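View pics/top5.png

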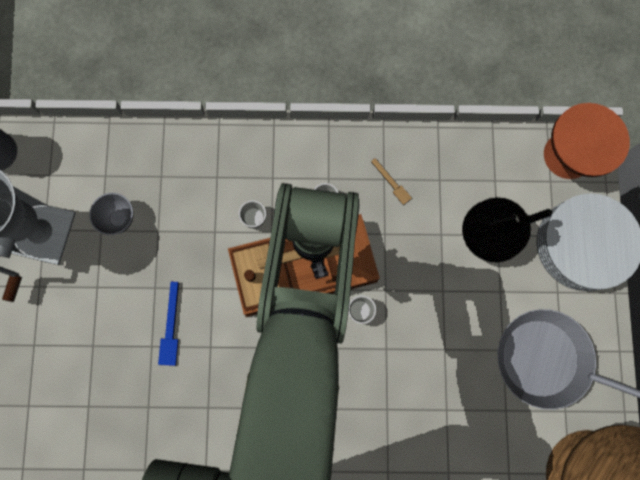

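The paddle hangs in the gripper, its handle end at crop (350,188), well above the box. The shutter is still open and the cups stand as before. One height check, then hand in.

```bash
python3 - <<'E'
from h import *
c=load('side5')
for n,u,v in [('handle end',240+352/3.4,150+180/3.4),('knob top',240+362/3.4,150+356/3.4)]: print(n,toB(px(c,u,v)).round(0))
s=get_state();print(s['time'],np.abs(s['joint_velocities']).max(),s['finger_gap'],s['force'])
hand_in()
E
```

```text
handle end [ -0. 106. 220.]
knob top [ -0. 139. 107.]
20.4583 0.0018319123276180089 17.298262961671227 [-0.22837793  0.55197596 -1.13928899]
the job is handed in; nothing more can be done
```

The shutter is fully open and the paddle is out of the box, held level in the gripper over it. I handed the job in at 20.5 s; `hand_in()` gives no verdict.

- **Shutter:** I gripped the knob and slid it until it hit the end stop. The tool stopped at about 133 mm in box y both times I pushed, which matches the stop.
- **Paddle:** I took the handle near the middle, lifted it 8 mm, shifted it 35 mm towards +y and tilted the blade up 20°. Then I drew it out along its own axis and levelled it. No force guard tripped on the way.

**Last checks:**
- **Height:** the handle end is about 220 mm above the table. I did not measure the blade end because the gripper hid it, but the paddle was levelled, so it should be at much the same height.
- **Grip:** the finger gap is 17 mm on the 18 mm handle. The arm is at rest, with about 1 N of force from the paddle's weight.
- **Shutter:** the knob top read 139 mm in box y from the side camera at the end, against an expected 133. The earlier top view gave 132, so I put this down to the rough side reading. Both mean open.
- **Surroundings:** cups, jebena and bowl look unmoved in the pictures; I did not measure their positions again.

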